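# Snap the end cap home and lock its ring

### The job

Take the seating tool and, with its flat face square and centred on the leaning housing's end cap, press the cap in along its axis until it clicks fully home; do not push the cap with the gripper itself. Only then swing the lock ring's lever round to the locked mark, the two ribs at the front of the housing. Finish with the tool standing upright on its flat face on the worktop, let go, and leave the wash bottle, the beaker and the timer where they are.

Things in the scene. Friction and masses are not known exactly. Their poses are not given: they have to be found in the camera images.
- seater_mid (a point): Centre, half-way up, of the seating tool: loose, 110 mm tall, about 0.18 kg; a steel disc foot 50 mm across (flat pressing face below), above it a grey round handle 32 mm in diameter from 30 to 110 mm above the face: grip it at 60 to 90 mm. Starts standing on its face. The point is on the axis, 55 mm above the face; z points from the face to the handle's end.
- cap_top (a point): Centre of the flat top of the white end cap, 60 mm across, of the fixed metal housing, which leans 35 degrees from vertical towards the robot. z points out of the cap along the housing's axis (up, towards the robot), y is level, to the robot's left. Press along -z. At the start it is 0.143 m above the worktop.
- cap (a joint): How far the end cap is pressed in, in m: 0 at the start (12 mm proud), 0.012 fully home against its stop. A snap detent resists with up to about 14 N, most at 2 to 3 mm; let go before 8 mm the cap springs back, past 8 mm it snaps home and stays.
- collar (a joint): Angle (rad) of the grey lock ring, 82 mm across, below the cap, about the cap's z, right-handed: the lever goes from the left to the front, counter-clockwise seen onto the cap. Starts at 0 to 0.3; at 1.2 the arm lies over the locked mark, centred between two short ribs at the housing's front (robot side). Stop at 1.28. About 1.5 N at the post; stays where it is left.
- post_grip (a point): Grip point on the ring's lever: the black round post, 16 mm in diameter, parallel to the housing's axis, at the end of the steel arm, 78 mm from the axis. This point lies on the post's axis, 14 mm below the post's top and 24 mm above the arm's upper face.
- collar_axis (a point): Point on the ring's axis of rotation, level (along the axis) with the post's grip point, 14 mm above the housing's mouth. When home, the cap's top is 2 mm beyond it along the axis.
- housing: The fixed housing with its base plate, 190 x 120 mm and 12 mm thick; origin on the worktop under the centre of the housing's mouth, z up, x away from the robot. The base plate reaches from 60 mm before to 130 mm behind the origin. The lever sweeps on its left and front.
- end_cap: The end cap itself, 60 mm across and 16 mm high; its origin is on its axis, 16 mm below its top.
- seater: The seating tool's body; origin at the centre of its pressing face.
- wash_bottle: White wash bottle, 70 mm across, 206 mm tall, loose, behind the housing on its left; origin under its centre. Leave it alone.
- beaker: Glass beaker, 74 mm across, 90 mm tall, loose, on the right of the housing; origin under its centre. Leave it alone.
- timer: Timer, 62 x 62 x 18 mm, loose, right of the seating tool; origin under its centre. Leave it alone.

How it is judged:
On the way, in this order (a step that is already met when the one before it is completed fails the run):
1. the cap is home with the seating tool square on it (within 9 degrees, centred within 10 mm, face within 6 mm of the cap's top) (value of joint cap above 0.0105 m and angle between the z axis of seater and the z axis of cap_top, either way round below 0.16 rad and x of seater in the frame of cap_top between -0.01 and 0.01 m and y of seater in the frame of cap_top between -0.01 and 0.01 m and z of seater in the frame of cap_top below 0.006 m), for 0.1 s.
2. the lock ring is turned to its locked mark, the cap still home (value of joint cap above 0.0105 m and value of joint collar above 1.08 rad), for 0.2 s.
At the end, for the whole second after the job is handed in: The cap is fully home (within 1.5 mm), the lock ring's lever is at its locked mark (within 0.12 rad, joint above 1.08; its stop included) and still, and the seating tool stands upright on its face on the worktop (within 6 degrees, its centre 55 mm high within 6 mm) and at rest (all of step 2 and angle between seater_mid's own z axis and vertical below 0.1 rad and height (world z) of seater_mid between 0.049 and 0.061 m and linear speed of seater below 0.02 m/s and velocity of joint collar between -0.05 and 0.05 rad/s); the robot touches nothing.
It fails at once if the gripper or arm itself pushes the cap (contact force between any of the fingers, the arm and end_cap above 3 N).
It fails at once if the cap is pressed with the tool crooked (over 14 degrees off its axis) (value of joint cap above 0.004 m and contact force between seater and end_cap above 2 N and angle between the z axis of seater and the z axis of cap_top, either way round above 0.25 rad).
It fails at once if the lock ring is turned before the cap is home (value of joint collar above 0.6 rad and value of joint cap below 0.0105 m).
It fails at once if the wash bottle, the beaker or the timer is moved more than 25 mm (distance of any of wash_bottle, beaker, timer from where it was at the start of the episode above 0.025 m).
It also fails if it takes over 64 s, if anything falls off the work surface, if the arm or the gripper's body presses on something with over 40 N, if the wrist force passes 120 N, or if a joint passes its speed limit or range.

### The arm

A 6-joint arm with a two-finger parallel gripper is mounted at the origin on a cart in front of the work surface, level with it; the furniture and walls round the work are solid. World frame = base frame: x ahead of the robot, y to its left, z up, the work surface at z = 0. Lengths are in m, angles in rad, forces in N, time in s.
With the tool pointing down it reaches from about 0.225 to 0.725 m from the base axis. Payload 3.1 kg.
Tool frame: the origin (TCP) lies midway between the tips of the shut fingers; the grasp point (between the pads) lies bot.grip_point_offset behind it (bot.grip_point_offset is the distance from the TCP to the grasp point, in m); z points along the fingers, y is the line along which they close (so a half turn about z gives the same grasp; the last joint's range is limited). The gripper opens to 85 mm and grips with 20 to 120 N. Pads are 22 mm wide; open, the fingers measure 114 mm over their backs; the gripper's body (76 mm by 85 mm) begins 54 mm behind the grasp point. The pads swing forward as they close: fully open they stand 13 mm farther back than shut.
Start: joints at [1.118, 0.048, 0.099, 1.622, 0, 1.443], TCP at [0.168, 0.498, 0.194] pointing down, gripper open.
Joint ranges: [-2.91, 2.91], [-0.99, 1.94], [-1.21, 1.42], [-2.12, 2.29], [-1.49, 1.47], [-3.14, 3.14]. Speed limits (rad/s): [2.79, 2.79, 3.14, 3.14, 3.14, 3.14].

### API

Orientations are given as a 3x3 rotation matrix whose columns are the frame's x, y, z axes.
In Python, from station import bot gives the robot as it stands. Calls block until the motion is done:
- bot.reach(position, orientation): joint-space move of the TCP to a pose.
- bot.line_to(position, attitude=None, rate=0.15): straight line of the TCP; attitude=None keeps the orientation; rate is the mean speed in m/s.
- bot.move_joints(angles): joint-space move.
- bot.move_gripper(opening): opening from 0.0 (shut) to 1.0 (fully open); the grip force is fixed at half the most; returns when the fingers have stopped.
- bot.dwell(seconds).
- bot.inverse_kinematics(position, orientation): joint angles nearest the present ones, or None.
- bot.get_state(): the state.
- bot.read_camera(name): name is "side" or "top"; returns the picture (384x512x3 uint8, red, green, blue); there is no depth.
- bot.camera_params(name): a dict with "vfov" (degrees; the focal length in pixels is half the picture's height over the tangent of half this angle, whatever the lens; pixels are square), "cx", "cy" (the principal point, pixels), "distortion" ([k1, k2, p1, p2, k3] as OpenCV has them; the pictures are not rectified), "extrinsics" (4x4, takes a point from world to camera coordinates). Camera axes: x right, y down, z forward; pixel columns grow to the right and rows downward; lengths in m; the calibration is good to about 2 mm. A picture is of the moment at which its call begins. camera_params takes no time and is no camera call.
A pose or a line that the arm cannot do raises bot.MotionError and nothing moves.
- bot.sign_off(): hands the job in; it is judged then, once.
Trained networks look in the newest picture that a camera, given by its name, has taken for a name from the list of things; names that differ only in an ending like _2 or _b are one class to them, and where a whole thing is asked for, a point or a joint stands for the part that bears it (a point fixed in the world has none). Each returns a list of dicts, best first, with "score" (0 to 1); they miss things now and then, are a little off and sometimes report something else, mostly with a low value. They report only what shows in the picture. A call takes as long as a camera call.
- bot.regions_of(camera, thing): "mask" (384x512 bool, what is visible of it) and "pixel" ([column, row] in pixels, amid what is visible of it).
- bot.place_of(camera, thing): "pixel" ([column, row] in pixels: a listed point, or the origin of a listed thing).
The state is a dict: "time": time; "q": joint angles; "qd": joint speeds; "effort": joint torques, N m; "eef_pos": TCP position; "tcp_rot": TCP orientation; "contact_force": force on the tool from outside, world axes, zero at the start; "wrist_torque": the same for the moment, N m; "width": opening from 0.0 (shut) to 1.0 (fully open); "grip_force": force on a finger pad.
Only numpy, scipy, OpenCV 4.12 (cv2) and the standard library are available. Lean on these libraries where they do the work, as an engineer would, in place of code of your own. Each camera call takes 0.05 s, during which the arm holds its last target. There are 200 camera calls.

## Working session

There is one attempt and no reset: what is moved stays moved. The work goes in short steps, each a Python script; the robot and the scene stay as the last script left them, time stands still between calls to the robot, and variables do not carry over. Pictures are saved under pics/ and viewed, at most 10 in all, crops included, and the job is handed in when it is done.

```bash
mkdir -p pics
cat > h.py <<'E'
import numpy as np, cv2
from station import bot
def K(c):
    p=bot.camera_params(c); f=192/np.tan(np.radians(p["vfov"])/2)
    return np.array([[f,0,p["cx"]],[0,f,p["cy"]],[0,0,1]]),np.array(p["distortion"],float),np.array(p["extrinsics"])
def ray(c,px):
    k,d,E=K(c); u=cv2.undistortPoints(np.array([[px]],float),k,d)[0,0]
    R,t=E[:3,:3],E[:3,3]; v=R.T@np.array([u[0],u[1],1]); return -R.T@t,v/np.linalg.norm(v)
def atz(c,px,z):
    o,v=ray(c,px); return o+v*(z-o[2])/v[2]
def tri(p1,p2):
    a,u=ray("side",p1); b,v=ray("top",p2)
    s=np.linalg.lstsq(np.c_[u,-v],b-a,rcond=None)[0]; p,q=a+s[0]*u,b+s[1]*v
    return (p+q)/2,np.linalg.norm(p-q)
def proj(c,P):
    k,d,E=K(c); return cv2.projectPoints(np.atleast_2d(P).astype(float),cv2.Rodrigues(E[:3,:3])[0],E[:3,3],k,d)[0][:,0]
def snap(c,n):
    im=bot.read_camera(c); cv2.imwrite(f"pics/{n}.png",im[:,:,::-1]); return im
E
python3 - <<'E'
from h import *
np.set_printoptions(precision=4,suppress=True)
snap("side","s0");snap("top","t0")
for c in("side","top"):
    o,_=ray(c,[256,192]);print(c,"at",o)
for n in["seater_mid","seater","cap_top","post_grip","collar_axis","housing","end_cap","wash_bottle","beaker","timer"]:
    r={c:bot.place_of(c,n) for c in("side","top")}
    print(n,{c:[(np.round(x["pixel"],1).tolist(),round(x["score"],2)) for x in r[c][:2]] for c in r})
    if r["side"] and r["top"]: print("   ",*tri(r["side"][0]["pixel"],r["top"][0]["pixel"]))
print(bot.grip_point_offset,bot.get_state())
E
```

```text
side at [-0.0556 -0.7772  0.9447]
top at [0.3475 0.0559 1.8137]
seater_mid {'side': [([309.2, 274.0], 0.6)], 'top': [([344.5, 208.3], 0.59)]}
    [ 0.4726 -0.2865  0.0767] 0.0030560997459170855
seater {'side': [([306.6, 290.0], 0.72), ([219.3, 169.2], 0.5)], 'top': [([341.5, 211.4], 0.42)]}
    [ 0.4667 -0.2886  0.0076] 0.0014340082046062094
cap_top {'side': [([224.2, 162.8], 0.6), ([221.7, 164.6], 0.47)], 'top': [([206.7, 204.5], 0.77)]}
    [0.498  0.2512 0.1442] 0.017581448882498678
post_grip {'side': [([202.9, 168.1], 0.55)], 'top': [([194.2, 214.2], 0.44)]}
    [0.4523 0.3107 0.1043] 0.008205347554189023
collar_axis {'side': [([222.5, 164.2], 0.67)], 'top': [([209.5, 202.7], 0.65)]}
    [0.4971 0.2447 0.1428] 7.847841708784967e-05
housing {'side': [([226.1, 193.8], 0.96)], 'top': [([211.1, 203.0], 0.57)]}
    [ 0.5102  0.2548 -0.0101] 0.0016606384352484166
end_cap {'side': [([222.1, 164.8], 0.68)], 'top': [([206.4, 204.0], 0.57)]}
    [0.4967 0.2559 0.1334] 0.00809961873282278
wash_bottle {'side': [([219.2, 168.9], 0.85)], 'top': [([176.0, 190.3], 0.82)]}
    [0.5638 0.4001 0.0032] 0.0005257107026806216
beaker {'side': [([255.8, 201.4], 0.56)], 'top': [([243.1, 184.1], 0.76)]}
    [0.5761 0.1241 0.0136] 0.01998529348332331
timer {'side': [([333.6, 343.3], 0.76), ([221.1, 162.6], 0.31)], 'top': [([383.6, 225.3], 0.63)]}
    [ 0.4105 -0.4621  0.0082] 0.009757404353170665
0.0187 {'time': 1.1, 'q': array([1.1182, 0.048 , 0.0992, 1.622 , 0.    , 1.443 ]), 'qd': array([-0.0004, -0.0004, -0.001 , -0.0002, -0.0002,  0.0013]), 'effort': array([ -0.0011, -33.8653,  32.0167,   0.0011,  -0.0003,   0.    ]), 'eef_pos': array([0.1675, 0.4975, 0.1935]), 'tcp_rot': array([[-0.9477,  0.3191, -0.    ],
       [ 0.3191,  0.9477,  0.    ],
       [ 0.    , -0.    , -1.    ]]), 'contact_force': array([0.4562, 0.8928, 0.1905]), 'wrist_torque': array([-0.0204, -0.0329,  0.0058]), 'grip_force': 0.0, 'width': 1.0039109606188632}
```

Run:
```python
import cv2,numpy as np
s=cv2.imread("pics/s0.png");t=cv2.imread("pics/t0.png")
a=cv2.resize(s[110:260,160:290],(520,600),interpolation=cv2.INTER_CUBIC)
b=cv2.resize(t[160:260,150:290],(0,0),fx=5,fy=5,interpolation=cv2.INTER_CUBIC)
cv2.imwrite("pics/a.png",a);cv2.imwrite("pics/b.png",b)
```

```text
(no output)
```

View pics/a.png

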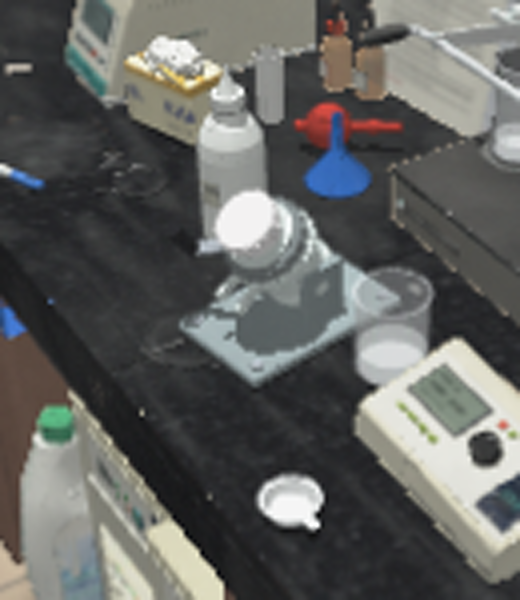

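View pics/b.png

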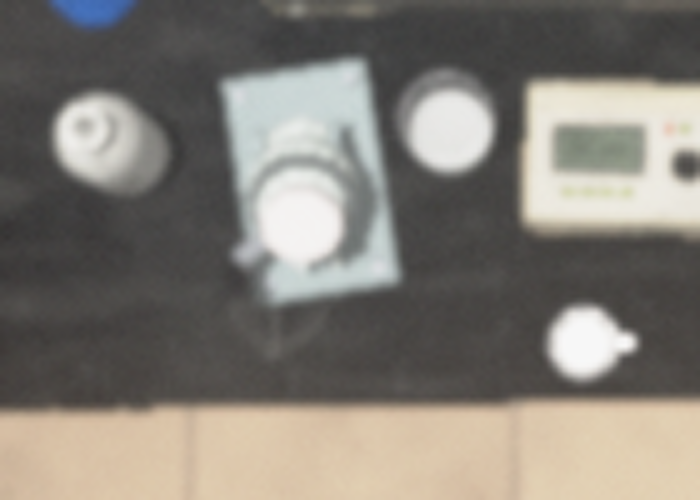

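View pics/s0.png

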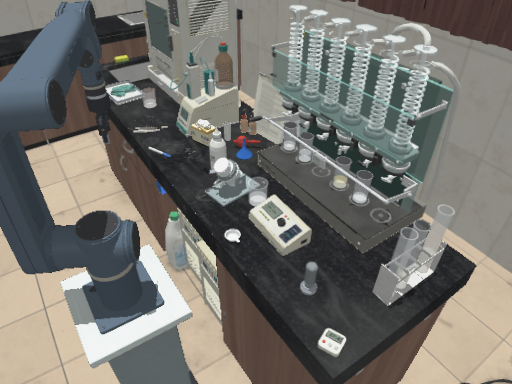

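```bash
cat >> h.py <<'E'
S,C=np.sin(np.radians(35)),np.cos(np.radians(35))
def frame(h):
    "housing pose (x,y,yaw) -> origin, R of housing, R of cap frame"
    c,s=np.cos(h[2]),np.sin(h[2]); Rh=np.array([[c,-s,0],[s,c,0],[0,0,1.]])
    return np.array([h[0],h[1],0]),Rh,Rh@np.array([[C,0,-S],[0,1,0],[S,0,C]])
def ax(h,d):
    "point on axis d above mouth"
    o,Rh,Rc=frame(h); return o+np.array([0,0,.143-.028*C])+Rc[:,2]*d
E
cat > m.py <<'E'
from h import *
from scipy.optimize import least_squares
np.set_printoptions(precision=4,suppress=True)
s=cv2.imread("pics/s0.png");t=cv2.imread("pics/t0.png")
def white(im,r,th):
    x0,x1,y0,y1=r; g=im[y0:y1,x0:x1].min(2)
    n,l,st,ce=cv2.connectedComponentsWithStats((g>th).astype(np.uint8)); i=1+np.argmax(st[1:,4]); 
    w=np.clip(g.astype(float)-th+40,0,None)*cv2.dilate((l==i).astype(np.uint8),np.ones((3,3))); Y,X=np.mgrid[y0:y1,x0:x1]
    return np.array([(w*X).sum(),(w*Y).sum()])/w.sum(),st[i]
ct,st1=white(t,(196,222,190,216),225); cs,st2=white(s,(212,230,155,175),225)
print("cap white",ct,st1,cs,st2,*tri(cs,ct))
tc=np.array([[220,80],[365,60],[400,282]])/5-.4+[150,160]; sc=np.array([[180,323],[258,384],[400,298]])/4-.4+[160,110]
T=np.array([[.13,.06,.012],[.13,-.06,.012],[-.06,-.06,.012]]); Sd=np.array([[-.06,.06,.012],[-.06,-.06,.012],[.13,-.06,.012]])
def res(h):
    o,Rh,Rc=frame(h); ca=ax(h,.028)
    return np.r_[(proj("top",o+T@Rh.T)-tc).ravel(),(proj("side",o+Sd@Rh.T)-sc).ravel(),2*(proj("top",ca)-ct).ravel(),2*(proj("side",ca)-cs).ravel()]
r=least_squares(res,[.51,.25,.2],loss="soft_l1"); print("housing",r.x,np.degrees(r.x[2])); print(res(r.x).reshape(-1,2))
h=r.x; print("cap_top",ax(h,.028))
for q in(0,.3,1.2):
    f=np.pi-1.2+q; o,Rh,Rc=frame(h); P=ax(h,.014)+Rc@[.078*np.cos(f),.078*np.sin(f),0]
    print(q,P,proj("top",P),proj("side",P))
for c,tt in(("side",s),("top",t)):
    bot.read_camera(c)
    for n in("seater","post_grip"):
        for x in bot.regions_of(c,n)[:2]:
            m=x["mask"];ys,xs=np.nonzero(m);print(c,n,x["score"],xs.mean(),ys.mean(),m.sum(),xs.min(),xs.max(),ys.min(),ys.max())
b=cv2.resize(t[190:225,325:360],(525,525),interpolation=cv2.INTER_CUBIC); a=cv2.resize(s[255:305,290:325],(368,525),interpolation=cv2.INTER_CUBIC)
cv2.imwrite("pics/c.png",np.hstack([a[:, :260],b]))
E
python3 m.py
```

```text
cap white [209.1692 203.3453] [  6   5  16  18 189] [220.7809 164.4195] [  2   3  14  14 144] [0.4931 0.2468 0.1423] 0.0036297314771262384
housing [0.5063 0.2474 0.1479] 8.475328791565
[[-0.021  -0.6194]
 [-0.6185 -1.1357]
 [-0.7033 -0.7926]
 [-0.4607 -0.2715]
 [-0.661  -0.6004]
 [ 1.042   0.0017]
 [ 0.4806  2.1741]
 [ 0.2126  0.5224]]
cap_top [0.4904 0.245  0.143 ]
0 [0.4648 0.3147 0.1153] [[192.3349 211.8124]] [[206.1765 164.0802]]
0.3 [0.4501 0.3007 0.1037] [[196.3183 215.6942]] [[204.7205 169.5917]]
1.2 [0.4352 0.2368 0.0868] [[213.0898 219.4856]] [[209.7286 183.0895]]
side seater 0.87 309.3089005235602 279.4581151832461 382 301 316 261 295
side post_grip 0.6 221.58441558441558 171.7922077922078 231 201 237 159 180
side post_grip 0.21 309.18134715025906 279.5284974093264 386 300 316 262 295
top post_grip 0.66 207.29577464788733 200.60093896713616 213 195 221 190 219
```

Run:
```python
import cv2,numpy as np
s=cv2.imread("pics/s0.png");t=cv2.imread("pics/t0.png")
a=cv2.resize(s[255:305,290:325],(385,550),interpolation=cv2.INTER_CUBIC)
b=cv2.resize(t[190:240,325:360],(385,550),interpolation=cv2.INTER_CUBIC)
cv2.imwrite("pics/c.png",np.hstack([a,b]))
```

```text
(no output)
```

View pics/c.png

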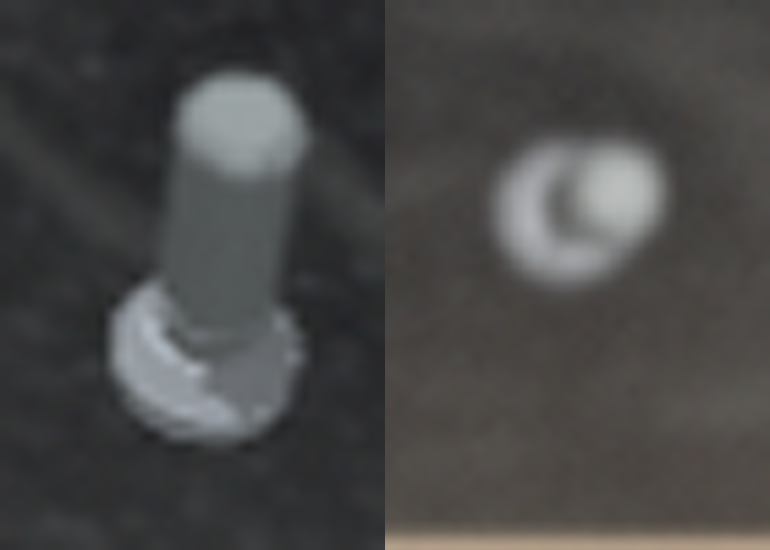

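```bash
cat >> h.py <<'E'
def att(z,y):
    z=np.array(z,float)/np.linalg.norm(z); y=np.array(y,float); y-=z*(y@z); y/=np.linalg.norm(y); return np.c_[np.cross(y,z),y,z]
H=[.5075,.249,.155]
OFF=.0187
E
python3 - <<'E'
from h import *
np.set_printoptions(precision=3,suppress=True)
ht=[345.7,206.6];hs=[311.2,265.9]
print("handle top",*tri(hs,ht),atz("top",ht,.11),atz("side",hs,.11))
print("foot",atz("top",[340.5,209.1],.01),atz("side",[308.2,286.4],.012))
p=np.array([.469,-.287]);az=np.arctan2(p[1],p[0])
for sg in(1,-1):
    y=sg*np.array([-np.sin(az),np.cos(az),0]); print("grasp",bot.inverse_kinematics([*p,.056],att([0,0,-1],y)),bot.inverse_kinematics([*p,.3],att([0,0,-1],y)))
    o,Rh,Rc=frame(H);a=Rc[:,2]
    for d in(.028+.056+.07,.016+.056): print("press",d,bot.inverse_kinematics(ax(H,d),att(-a,sg*Rc[:,1])))
    for q in(.15,.7,1.2):
        f=np.pi-1.2+q; r=Rc@[np.cos(f),np.sin(f),0];tn=Rc@[-np.sin(f),np.cos(f),0]
        print("lever",q,bot.inverse_kinematics(ax(H,.014-OFF)+.078*r,att(-a,sg*tn)),bot.inverse_kinematics(ax(H,.014-OFF+.08)+.078*r,att(-a,sg*tn)))
E
```

```text
handle top [ 0.477 -0.285  0.108] 0.0029862685635234183 [ 0.478 -0.286  0.11 ] [ 0.474 -0.286  0.11 ]
foot [ 0.476 -0.284  0.01 ] [ 0.477 -0.284  0.012]
grasp [-0.671  0.126 -0.091  1.354  0.    -0.122] [-0.671  0.175  0.453  1.849  0.    -0.122]
press 0.15400000000000003 [ 0.523 -0.734 -0.543  1.184 -0.208  0.306]
press 0.07200000000000001 [ 0.472 -0.645 -0.633  0.995 -0.18   0.263]
lever 0.15 [ 0.634 -0.466 -0.693  0.788 -0.267 -1.69 ] [ 0.695 -0.594 -0.638  0.986 -0.299 -1.635]
lever 0.7 [ 0.588 -0.585 -0.801  0.789 -0.243 -2.279] [ 0.651 -0.724 -0.742  1.001 -0.277 -2.224]
lever 1.2 [ 0.492 -0.688 -0.869  0.806 -0.191 -2.862] [ 0.547 -0.837 -0.807  1.026 -0.221 -2.815]
grasp [-0.671  0.126 -0.091  1.354  0.     3.02 ] [-0.671  0.175  0.453  1.849  0.     3.02 ]
press 0.15400000000000003 [ 0.523 -0.734 -0.543  1.184 -0.208 -2.836]
press 0.07200000000000001 [ 0.472 -0.645 -0.633  0.995 -0.18  -2.879]
lever 0.15 [ 0.634 -0.466 -0.693  0.788 -0.267  1.452] [ 0.695 -0.594 -0.638  0.986 -0.299  1.507]
lever 0.7 [ 0.588 -0.585 -0.801  0.789 -0.243  0.862] [ 0.651 -0.724 -0.742  1.001 -0.277  0.918]
lever 1.2 [ 0.492 -0.688 -0.869  0.806 -0.191  0.28 ] [ 0.547 -0.837 -0.807  1.026 -0.221  0.327]
```

Run:
```python
from h import *
np.set_printoptions(precision=4,suppress=True)
p=np.array([.4765,-.285]);az=np.arctan2(p[1],p[0]);R=att([0,0,-1],[-np.sin(az),np.cos(az),0])
bot.line_to([.168,.498,.29],rate=.25)
bot.reach([*p,.2],R); bot.line_to([*p,.0563],rate=.12)
bot.move_gripper(0.0)
s=bot.get_state();print(s["width"],s["grip_force"],s["eef_pos"],s["contact_force"],s["time"])
bot.line_to([*p,.30],rate=.25)
s=bot.get_state();print(s["width"],s["eef_pos"],s["contact_force"],s["time"])
a=frame(H)[2][:,2]
bot.reach(ax(H,.028+.0563+.03),att(-a,frame(H)[2][:,1]))
s=bot.get_state();print(s["width"],s["eef_pos"],s["contact_force"],s["time"])
S1=snap("side","s1");T1=snap("top","t1")
for c in("side","top"):
  for n in("cap_top","seater","seater_mid"): print(c,n,[(x["pixel"],x["score"]) for x in bot.place_of(c,n)[:1]], proj(c,{"cap_top":ax(H,.028),"seater":ax(H,.058),"seater_mid":ax(H,.113)}[n]))
a=cv2.resize(S1[110:210,175:275],(560,560),interpolation=2)[:,:400];b=cv2.resize(T1[150:250,160:260],(560,560),interpolation=2)[:,80:480]
cv2.imwrite("pics/d.png",np.hstack([a,b])[:,:,::-1])
```

```text
0.3447652688191799 59.64703727164306 [ 0.477  -0.2854  0.0569] [-0.0341 -0.6543  2.7865] 6.8167
0.3417846556893064 [ 0.4761 -0.2847  0.2984] [-1.0126  0.0178 -2.0209] 7.9417
0.34393763361224117 [0.4434 0.2385 0.2144] [ 0.0931 -0.4062 -1.634 ] 9.8667
side cap_top [] [[220.9609 164.3775]]
side seater [([217.5, 160.3], 0.69)] [[216.9062 160.6037]]
side seater_mid [([209.9, 152.4], 0.57)] [[209.0945 153.3326]]
top cap_top [([211.8, 204.9], 0.58)] [[209.0101 204.127 ]]
top seater [([207.5, 207.6], 0.64)] [[208.97   208.0407]]
top seater_mid [([208.9, 203.0], 0.47)] [[208.8918 215.5507]]
```

View pics/d.png

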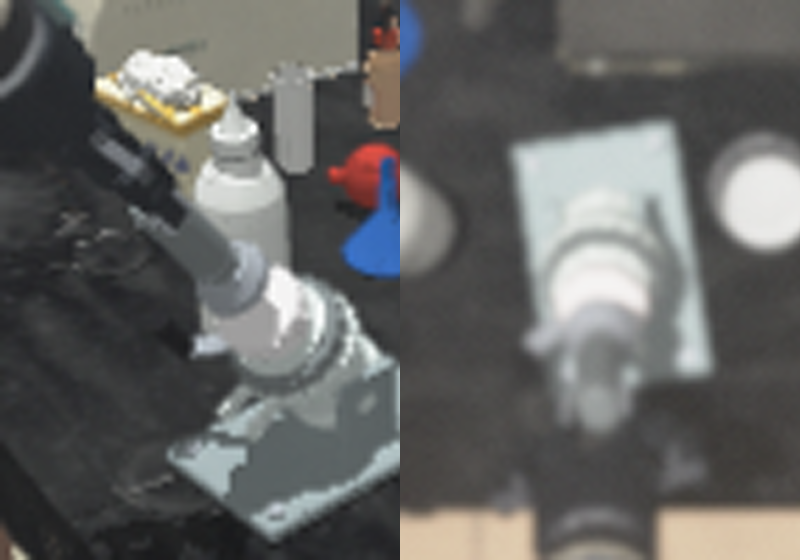

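Run:
```python
from h import *
np.set_printoptions(precision=4,suppress=True)
bot.line_to(ax(H,.028+.0563+.004),rate=.1)
s=bot.get_state();print(s["eef_pos"]-ax(H,.028+.0563+.004),s["contact_force"],s["time"])
S1=snap("side","s2");T1=snap("top","t2")
r=10
a=cv2.resize(S1[140:190,200:240],(400,500),interpolation=2);b=cv2.resize(T1[180:230,190:230],(400,500),interpolation=2)
O,Rh,Rc=frame(H); th=np.linspace(0,2*np.pi,25)
def dr(im,c,u0,v0,d,rad,col):
    P=np.array([ax(H,d)+Rc@[rad*np.cos(t),rad*np.sin(t),0] for t in th]); q=(proj(c,P)-[u0,v0]+.5)*r-.5
    for x in q: cv2.circle(im,tuple(int(k) for k in x),2,col,-1)
for d,rad,col in((.028,.03,(255,0,0)),(.032,.025,(0,200,0))):
    dr(a,"side",200,140,d,rad,col);dr(b,"top",190,180,d,rad,col)
cv2.imwrite("pics/e.png",np.hstack([a,b])[:,:,::-1])
```

```text
[-0.0001 -0.0002 -0.0003] [ 0.6017 -0.0881  0.2607] 10.675
```

View pics/e.png

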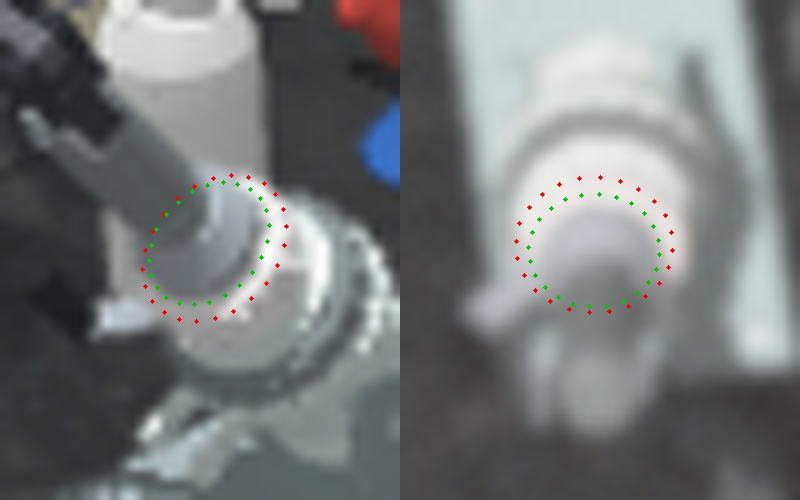

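Run:
```python
from h import *
np.set_printoptions(precision=4,suppress=True)
a=frame(H)[2][:,2]
base=bot.get_state()["contact_force"]
for g in np.arange(2,-19,-2)/1000:
    bot.line_to(ax(H,.028+.0563+g),rate=.04)
    s=bot.get_state(); f=(s["contact_force"]-base); print(round(g*1000),(s["eef_pos"]-ax(H,.0843))@a*1000,f@a,f,s["time"])
    if f@a>28: break
bot.dwell(.4); print(bot.get_state()["contact_force"],bot.get_state()["width"])
```

```text
2 2.483501832308084 2.9973799883612657 [-2.2527 -0.3316  2.0649] 11.025
0 0.8638686652477595 6.936772147849609 [-4.4838  0.4622  5.4163] 11.275
-2 -1.1354273965171138 7.2660770942180966 [-4.3691  0.077   5.856 ] 11.525
-4 -4.210922802263233 1.6278162422008802 [-1.3078  0.5542  1.1424] 11.775
-6 -7.389904662168207 0.4723616105596163 [-0.2424 -0.1661  0.391 ] 12.025
-8 -8.451564319516828 1.7690632814389693 [-1.2504 -0.0849  1.2854] 12.275
-10 -8.99660695750028 7.522686227684451 [-6.0573 -1.0733  4.877 ] 12.525
-12 -8.997658146024063 17.071073222633178 [-12.5147  -3.6623  11.7862] 12.775
-14 -8.97951581349633 26.43358505770181 [-19.6204  -5.4605  18.1056] 13.025
-16 -8.95373805274667 35.61933764069999 [-25.3522  -6.4734  25.2444] 13.275
[-24.1152  -7.4002  23.8575] 0.34086570792928383
```

Run:
```python
from h import *
np.set_printoptions(precision=4,suppress=True)
bot.line_to(ax(H,.016+.0563+.09),rate=.15)
p=np.array([.4765,-.285]);az=np.arctan2(p[1],p[0]);R=att([0,0,-1],[-np.sin(az),np.cos(az),0])
bot.reach([*p,.2],R); bot.line_to([*p,.07],rate=.15)
b=bot.get_state()["contact_force"]
for z in np.arange(.062,.052,-.001):
    bot.line_to([*p,z],rate=.03); s=bot.get_state(); f=(s["contact_force"]-b)[2]; print(z,s["eef_pos"][2],f)
    if f>3: break
bot.move_gripper(1.0); bot.line_to([*p,.2],rate=.2)
bot.read_camera("side")
print(bot.get_state()["time"])
S1=snap("side","s3");T1=snap("top","t3")
a=cv2.resize(S1[255:305,290:325],(385,550),interpolation=2);b=cv2.resize(S1[130:205,195:245],(367,550),interpolation=2)
cv2.imwrite("pics/f.png",np.hstack([a,b])[:,:,::-1])
for c in("side","top"): print(c,[(x["pixel"],x["score"]) for x in bot.place_of(c,"post_grip")])
```

```text
0.062 0.06179316962438387 -0.552722619360158
0.061 0.06096905512521254 -0.8897863818322742
0.06 0.05988475336530681 0.22623315118807397
0.059 0.058852976370153576 0.6476156618043032
0.057999999999999996 0.05787809031504084 -0.661829356592158
0.056999999999999995 0.05727820884666673 1.8139871776039205
0.055999999999999994 0.05727227920435978 6.466195674724132
20.7833
side [([202.8, 168.1], 0.66)]
top []
```

View pics/f.png

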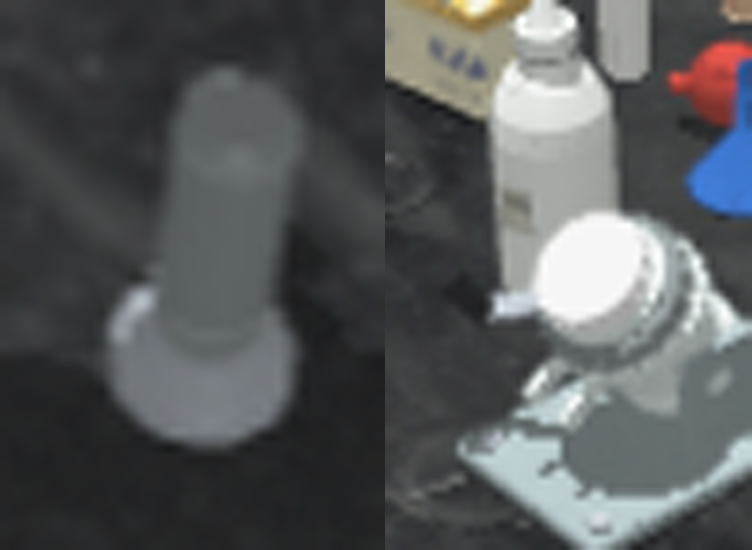

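Run:
```python
from h import *
np.set_printoptions(precision=3,suppress=True)
O,Rh,Rc=frame(H);a=Rc[:,2]
def pose(q,up=0):
    f=np.pi-1.2+q; r=Rc@[np.cos(f),np.sin(f),0];tn=Rc@[-np.sin(f),np.cos(f),0]
    return ax(H,.014-OFF+.002+up)+.078*r,att(-a,-tn)
def st(m):
    s=bot.get_state();print(m,s["contact_force"],s["width"],s["grip_force"],s["time"])
p=bot.get_state()["eef_pos"]; bot.line_to([p[0],p[1],.3],rate=.25)
P,R=pose(.2,.13); bot.reach(P,R); bot.move_gripper(.7)
bot.line_to(pose(.2,.03)[0],rate=.15); st("near"); bot.line_to(pose(.2)[0],rate=.06); st("at")
S1=snap("side","s4"); T1=snap("top","t4")
bot.move_gripper(0.0); st("grip")
a1=cv2.resize(S1[130:205,180:235],(403,550),interpolation=2);b=cv2.resize(T1[180:230,175:210],(385,550),interpolation=2)
cv2.imwrite("pics/g.png",np.hstack([a1,b])[:,:,::-1])
```

```text
near [-0.708  0.451  0.601] 0.702199581703342 0.0 24.875
at [-0.319 -0.23   0.749] 0.7024844972650548 0.0 25.525
grip [ 1.309 -0.385 -0.444] 0.002191382243004808 0.0 26.2167
```

View pics/g.png

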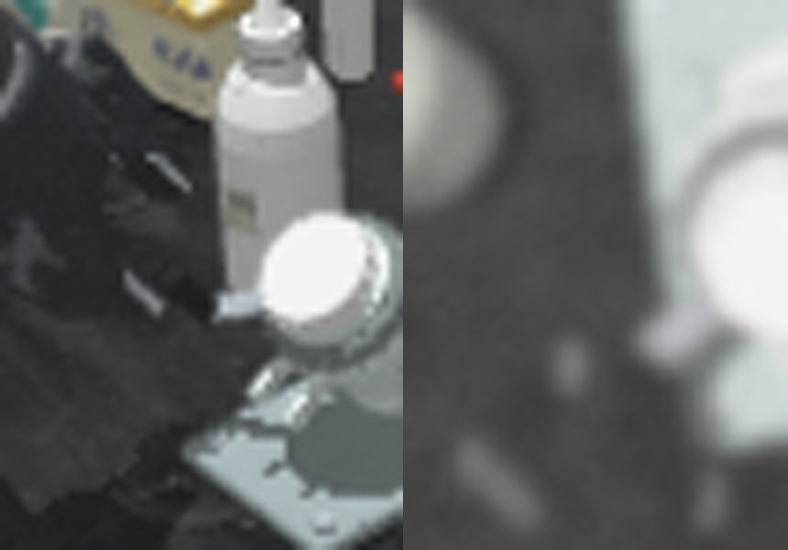

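Run:
```python
from h import *
np.set_printoptions(precision=1,suppress=True)
O,Rh,Rc=frame(H)
def pt(q,r,d):
    f=np.pi-1.2+q; return ax(H,d)+Rc@[r*np.cos(f),r*np.sin(f),0]
print("ribs mid r45",[proj("side",pt(q,.045,-.012))[0] for q in(1.0,1.2,1.4)])
for q in(-.3,-.1,0,.2,.4): print(q,"post base/top side",proj("side",np.array([pt(q,.078,-.01),pt(q,.078,.028),pt(q,.06,-.01)])).ravel(),"top",proj("top",np.array([pt(q,.078,-.01),pt(q,.078,.028),pt(q,.06,-.01)])).ravel())
s=bot.get_state();print(s["eef_pos"]*1000,proj("side",s["eef_pos"]),proj("top",s["eef_pos"]))
s3=cv2.imread("pics/s3.png");t3=cv2.imread("pics/t3.png")
f=lambda im:np.clip(255*(im/255.)**.45,0,255).astype(np.uint8)
a=cv2.resize(f(s3[150:190,190:230]),(400,400),interpolation=2);b=cv2.resize(f(t3[190:230,180:220]),(400,400),interpolation=2)
cv2.imwrite("pics/i.png",np.hstack([a,b]))
```

```text
ribs mid r45 [array([217.5, 177.5]), array([218.8, 178.7]), array([220.5, 179.6])]
-0.3 post base/top side [212.2 161.5 207.1 156.9 215.3 163.2] top [189.7 203.8 189.3 208.7 194.2 202.8]
-0.1 post base/top side [210.2 164.9 205.1 160.4 213.7 165.8] top [191.2 207.1 190.8 212.  195.3 205.3]
0 post base/top side [209.4 166.7 204.2 162.2 213.1 167.2] top [192.2 208.5 191.8 213.5 196.1 206.4]
0.2 post base/top side [208.3 170.3 203.1 165.9 212.3 170. ] top [194.7 211.2 194.4 216.2 198.  208.5]
0.4 post base/top side [207.9 173.9 202.7 169.5 212.  172.8] top [197.8 213.4 197.5 218.4 200.4 210.2]
[464.8 308.7  93.7] [[207.3 169.5]] [[194.7 212.1]]
```

View pics/i.png

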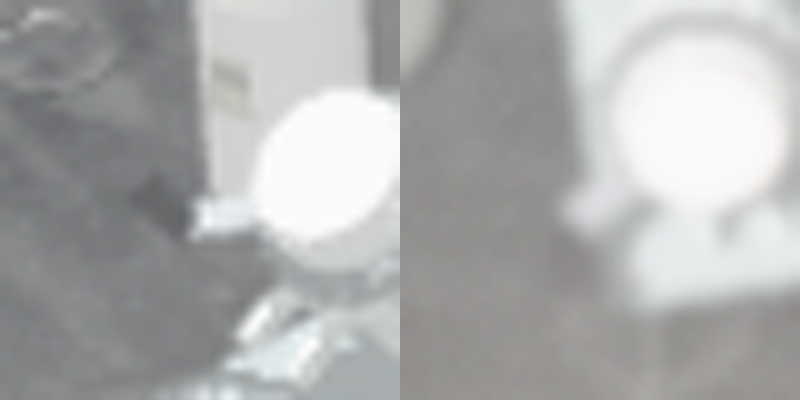

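Run:
```python
from h import *
s3=snap("side","s5")[:,:,::-1];t3=snap("top","t5")[:,:,::-1]
f=lambda im:np.clip(255*(im/255.)**.45,0,255).astype(np.uint8)
a=cv2.resize(f(s3[145:195,185:225]),(400,500),interpolation=2);b=cv2.resize(f(t3[190:240,180:220]),(400,500),interpolation=2)
cv2.imwrite("pics/j.png",np.hstack([a,b]))
s=bot.get_state();print(s["q"],s["width"],s["eef_pos"],s["tcp_rot"])
```

```text
[ 0.63367425 -0.4796776  -0.70223722  0.79215545 -0.26731083  1.40191227] -0.000840024738413349 [0.46476934 0.30877304 0.09367031] [[-0.5672369   0.59759854  0.566673  ]
 [ 0.76303386  0.64025815  0.08859363]
 [-0.30987358  0.48264426 -0.81916596]]
```

View pics/j.png

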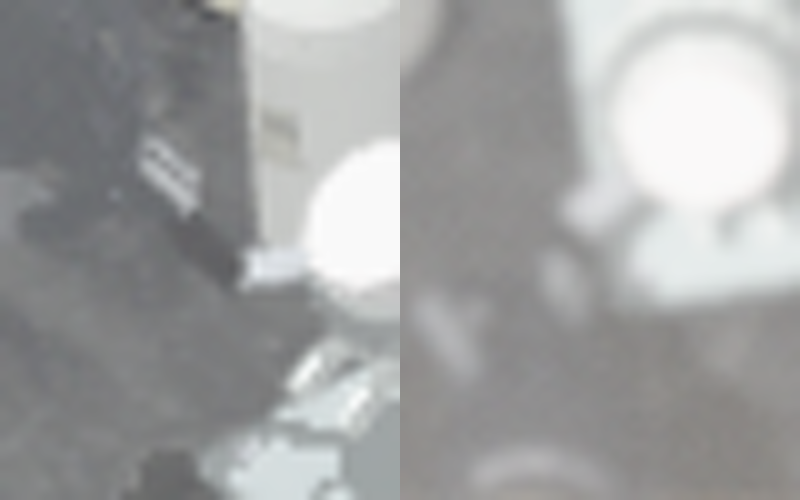

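Run:
```python
from h import *
np.set_printoptions(precision=3,suppress=True)
O,Rh,Rc=frame(H);n=Rc[:,2]
def rq(c,px,d):
    o,v=ray(c,px);A=ax(H,d);P=o+v*((A-o)@n)/(v@n);l=Rc.T@(P-A);return np.hypot(l[0],l[1]),np.arctan2(l[1],l[0])-np.pi+1.2,l
print("post mid",rq("side",[205.8,170.6],.009+.0025))
print("post net",rq("side",[202.8,168.1],.014))
print("post net top",rq("top",[194.2,214.2],.014))
print("arm end",rq("side",[209.3,171.7],-.01))
print("arm mid side",rq("side",[212,171],-.01),"top",rq("top",[199.2,210.2],-.01))
for q in (.2,): print()
# current tcp
e=bot.get_state()["eef_pos"];l=Rc.T@(e-ax(H,0));print("tcp",np.hypot(l[0],l[1]),np.arctan2(l[1],l[0])-np.pi+1.2,l)
print("finger strip end side",proj("side",[e+n*k for k in(0,.01,.02,.03,.04)]).ravel(),proj("top",[e+n*k for k in(0,.01,.02,.03,.04)]).ravel())
```

```text
post mid (np.float64(0.07447421118272606), np.float64(0.3627541402711818), array([-0.05 ,  0.055, -0.   ]))
post net (np.float64(0.0878271828810604), np.float64(0.2192060370115254), array([-0.049,  0.073, -0.   ]))
post net top (np.float64(0.07849709773191163), np.float64(0.1837766317405769), array([-0.041,  0.067, -0.   ]))
arm end (np.float64(0.07240303997015807), np.float64(0.2873082475282882), array([-0.044,  0.057,  0.   ]))
arm mid side (np.float64(0.06056850512718102), np.float64(0.2688057752060702), array([-0.036,  0.049,  0.   ])) top (np.float64(0.062724878441705), np.float64(0.3412570825369008), array([-0.041,  0.047, -0.   ]))

tcp 0.07802602963214564 0.20008123296277014 [-0.042  0.066 -0.003]
finger strip end side [207.323 169.479 205.966 168.315 204.595 167.139 203.209 165.949 201.807
 164.746] [194.662 212.157 194.575 213.455 194.488 214.766 194.399 216.092 194.309
 217.431]
```

Run:
```python
from h import *
np.set_printoptions(precision=4,suppress=True)
O,Rh,Rc=frame(H)
def show(m,s,t):
    P,g=tri(s,t); l=Rc.T@(P-ax(H,0)); print(m,P,g,"local",l,"r",np.hypot(l[0],l[1]),"q",np.arctan2(l[1],l[0])-np.pi+1.2)
show("arm",[212,171],[199.2,210.2]); show("strip",[201.6,162.1],[196.1,218.1])
e=bot.get_state()["eef_pos"]; b0=bot.get_state()["contact_force"]
R=bot.get_state()["tcp_rot"]
# feel with shut fingers: tangential (+q) 12 mm, watching force
for k in(4,8,12,16,20):
    bot.line_to(e-R[:,1]*k/1000,rate=.04); f=bot.get_state()["contact_force"]-b0; print(k,R.T@f)
S5=snap("side","s6")[:,:,::-1];T5=snap("top","t6")[:,:,::-1]
f=lambda im:np.clip(255*(im/255.)**.45,0,255).astype(np.uint8)
cv2.imwrite("pics/k.png",np.hstack([cv2.resize(f(S5[145:195,185:225]),(400,500),interpolation=2),cv2.resize(f(T5[190:240,180:220]),(400,500),interpolation=2)]))
```

```text
arm [0.4734 0.2903 0.094 ] 0.002611073972877418 local [-0.0373  0.046  -0.0057] r 0.05924118535172706 q 0.3100507992690369
strip [0.4382 0.2957 0.1454] 0.00047730171548026744 local [-0.0357  0.0568  0.0559] r 0.06711228080804038 q 0.19011640512953476
4 [-0.7107  0.7875  0.7035]
8 [-0.2997  0.7556 -0.2199]
12 [-0.3091 -0.1264 -0.1349]
16 [-0.6914  0.9625 -0.2597]
20 [-0.8389 -0.4274  0.0379]
```

View pics/k.png

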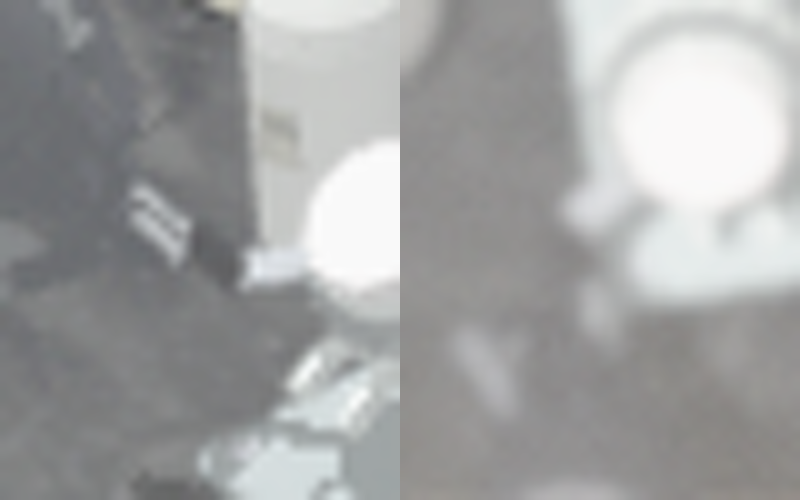

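Run:
```python
from h import *
np.set_printoptions(linewidth=250)
g=lambda n:cv2.imread(f"pics/{n}.png").min(2).astype(int)
e=bot.get_state()["eef_pos"];print("tcp now",proj("side",e),proj("top",e))
for n in("s3","s5","s6"): 
    print(n,"cols 198-216, rows 160-182");print(g(n)[160:182,198:217])
```

```text
tcp now [[206.33839389 174.18561755]] [[198.23176144 215.2782428 ]]
s3 cols 198-216, rows 160-182
[[ 62  65  69  70  71  70  63  58  56  54  56  64 113 128 127 133 135 162 166]
 [ 58  61  62  64  68  69  67  59  57  59  59  63 115 154 146 138 134 149 165]
 [ 47  48  50  57  61  62  61  61  58  60  59  64 116 161 161 163 158 159 167]
 [ 48  50  50  46  50  53  56  57  57  59  59  63 111 162 161 163 164 165 182]
 [ 49  47  48  47  49  53  53  53  55  57  61  61  94 161 162 163 165 170 216]
 [ 47  45  47  49  50  52  50  52  53  53  53  58  93 162 162 163 164 181 241]
 [ 49  50  50  52  53  53  53  50  55  55  55  56  76 161 162 162 165 191 245]
 [ 52  50  51  51  51  52  52  41  47  50  53  54  76 157 161 162 166 205 246]
 [ 55  49  49  49  51  49  39  35  41  47  52  50  71 148 159 162 171 220 246]
 [ 57  48  45  44  43  36  35  35  36  40  47  62  92 123 167 170 185 227 246]
 [ 53  51  46  45  45  37  36  35  36  37  46  98 174 176 204 203 203 213 241]
 [ 50  54  50  47  46  46  44  37  35  34  37  86 203 201 201 198 195 197 241]
 [ 50  57  50  48  48  53  58  46  37  34  40  98 198 
[... 3574 characters left out ...]
45  44  45  45  51  52  46  34  48 101  95  93  96  79  69  72 114]
 [ 45  46  46  45  45  49  50  53  56  47  45  57  57  57  57  55  53  56  76]
 [ 46  45  48  46  47  49  53  53  56  52  51  50  56  57  57  58  56  61  81]
 [ 51  48  50  49  52  55  54  54  56  52  52  51  52  53  55  56  56  56  59]
 [ 53  52  50  52  52  53  52  52  52  53  53  53  50  53  53  55  55  55  56]
 [ 56  53  52  53  55  54  51  51  50  51  52  52  53  59  58  52  52  53  55]
 [ 59  56  55  51  51  51  50  50  49  50  53  53  56  61  67  55  51  58  86]
 [ 57  59  56  52  53  56  53  53  51  51  53  52  55  56  52  49  52  92 170]
 [ 58  55  55  52  51  52  51  52  52  51  50  50  52  55  53  52  79 174 229]]
```

```bash
cat >> h.py <<'E'
def pose(q,up=0):
    Rc=frame(H)[2]; f=np.pi-1.2+q; r=Rc@[np.cos(f),np.sin(f),0];tn=Rc@[-np.sin(f),np.cos(f),0]
    return ax(H,.014-OFF+.002+up)+.077*r,att(-Rc[:,2],-tn)
E
python3 - <<'E'
from h import *
np.set_printoptions(precision=4,suppress=True)
O,Rh,Rc=frame(H);n=Rc[:,2]
P,g=tri([204,166],[195.2,215.2]);print("tip local",Rc.T@(P-ax(H,0)),g)
e=bot.get_state()["eef_pos"]; bot.line_to(e+n*.05,rate=.2)
bot.move_gripper(.7)
P,R=pose(.3,.04); bot.line_to(P,R,rate=.15); bot.line_to(pose(.3,.0)[0],rate=.1)
b=bot.get_state()["contact_force"]
for up in(-.004,-.008,-.012,-.016,-.02):
    bot.line_to(pose(.3,up)[0],rate=.05); f=(bot.get_state()["contact_force"]-b)@n; print(up,f)
    if f>4: bot.line_to(pose(.3,up+.004)[0]); break
bot.move_gripper(0.); s=bot.get_state();print(s["width"],s["grip_force"],s["contact_force"],s["time"])
snap("side","s7")
E
```

```text
tip local [-0.0401  0.0624  0.0264] 0.001495673027058744
-0.004 0.18978250836939822
-0.008 -0.019419195701238016
-0.012 -0.7538673004892626
-0.016 0.14399473994872367
-0.02 -0.5013679273031015
0.1529598811683625 58.48811388015747 [-2.8348 -0.2339  2.4443] 31.2167
```

Run:
```python
from h import *
np.set_printoptions(precision=3,suppress=True)
n=frame(H)[2][:,2]
for q in np.arange(.4,1.21,.1).tolist()+[1.22]:
    bot.line_to(*pose(q,-.02),rate=.06); s=bot.get_state(); print(round(q,2),s["contact_force"],s["width"])
    if np.linalg.norm(s["contact_force"])>35: break
bot.dwell(.3)
print(s["time"]); bot.move_gripper(.6)
bot.line_to(pose(1.22,.1)[0],rate=.12)
snap("side","s8");snap("top","t8")
for q in(1.1,1.2,1.3):
    f=np.pi-1.2+q;Rc=frame(H)[2];P=ax(H,.014)+Rc@[.078*np.cos(f),.078*np.sin(f),0];print(q,proj("side",P),proj("top",P))
for c in("side","top"):print([(x["pixel"],x["score"]) for x in bot.place_of(c,"post_grip")])
print(bot.get_state()["time"])
np.set_printoptions(linewidth=250)
print("side 203-226,174-195");print(cv2.imread("pics/s8.png").min(2)[174:196,203:227])
```

```text
0.4 [-4.984  0.037  2.814] 0.15363274521636971
0.5 [-5.36   1.525  3.511] 0.1544647693545057
0.6 [-6.739  0.928  3.956] 0.15774000262082344
0.7 [-7.482  0.843  4.881] 0.15683128732795373
0.8 [-9.174 -0.22   5.149] 0.15765976386146668
0.9 [-11.57    0.414   6.042] 0.15326123597914107
1.0 [-12.303   0.203   5.648] 0.15898248880164043
1.1 [-12.536  -0.474   6.165] 0.15886691199050323
1.2 [-13.94   -1.445   7.606] 0.15272091248924174
1.22 [-14.499   0.211   7.258] 0.15606558316462535
33.9917
1.1 [[208.651 181.785]] [[210.839 219.419]]
1.2 [[209.879 182.816]] [[212.8   219.172]]
1.3 [[211.245 183.685]] [[214.725 218.76 ]]
[([209.4, 181.5], 0.51)]
[([211.2, 218.6], 0.62)]
36.0917
side 203-226,174-195
[[ 47  50  52  56  53  52  54  55  56  58  55  53  58  83  99 154 148 167 144 145 149 145 145 141]
 [ 49  52  53  55  53  50  51  55  56  56  56  57  57  62  83  98 128 136 144 140 141 141 137 138]
 [ 55  54  52  56  53  53  50  52  53  56  56  55  56  60  76  85  88 114 126 132 133 130 125 122]
 [ 52  51  50  52  53  53  52  51  53  53  54  55  55  58  73  90  85  84  85  92  93  92  83  92]

[... 1082 characters left out ...]
9  90]
 [ 64  63  75 111 137 185 188 180 167 169 169 169 169 169 169 160  90  90  91  89  89  89  89  90]
 [ 63  69 125 168 169 150 150 154 170 169 169 169 170 168 169 160  89  89  88  89  89  89  89  90]
 [ 62  75 138 160 165 114 123 170 172 172 170 169 169 169 166 157  88  90  89  89  90  90  89  89]
 [ 60  62  92 126 154 166 169 171 171 171 171 169 169 167 155 147  88  88  89  89  89  89  90  89]
 [ 57  53  49  76 113 148 166 168 169 169 171 169 165 147  92 107  88  88  89  89  88  88  88  88]
 [ 58  67  66  49  72 105 142 161 165 168 169 168 162 110 119 149  88  88  89  90  89  88  89  88]
 [ 77  93  85  47  46  62  97 133 153 167 169 165 154 155 148  89  90  88  89  88  88  89  89  89]]
```

Run:
```python
from h import *
np.set_printoptions(precision=3,suppress=True)
bot.line_to(pose(1.22,-.018)[0],rate=.1)
bot.move_gripper(0.); s=bot.get_state(); R=s["tcp_rot"]; b=s["contact_force"]; print(b,s["width"])
for q in(1.24,1.26,1.28,1.30,1.32):
    bot.line_to(*pose(q,-.018),rate=.03); f=R.T@(bot.get_state()["contact_force"]-b); print(q,f)
    if f[1]>6: break
bot.move_gripper(.6)
bot.line_to(pose(q,.12)[0],rate=.15)
e=bot.get_state()["eef_pos"]; bot.line_to(e+[-.05,0,.08],rate=.2)
snap("side","s9");snap("top","t9")
for c in("side","top"):
    for n in("post_grip","seater_mid","seater","beaker","timer","wash_bottle"): print(c,n,[(x["pixel"],x["score"]) for x in bot.place_of(c,n)[:1]])
s=bot.get_state();print(s["time"],s["contact_force"],s["width"])
```

```text
[-4.953 -0.973  4.118] 0.1470378933121179
1.24 [ 0.096  0.229 -1.234]
1.26 [ 0.136  0.27  -1.558]
1.28 [ 0.454  1.717 -1.147]
1.3 [ 0.656  0.422 -2.036]
1.32 [-0.039  4.997  0.178]
side post_grip [([211.4, 185.0], 0.45)]
side seater_mid [([309.5, 273.0], 0.94)]
side seater [([306.7, 290.6], 0.84)]
side beaker [([255.4, 202.2], 0.71)]
side timer [([333.7, 341.2], 0.78)]
side wash_bottle [([219.4, 170.3], 0.97)]
top post_grip [([216.9, 218.6], 0.57)]
top seater_mid [([343.8, 209.3], 0.52)]
top seater [([175.9, 192.0], 0.73)]
top beaker [([241.7, 185.8], 0.83)]
top timer [([381.8, 225.2], 0.57)]
top wash_bottle [([177.0, 187.4], 0.69)]
41.95 [-0.357 -0.69  -0.201] 0.5952717542685027
```

```bash
python3 -c "
from station import bot
print(bot.sign_off())"
```

```text
the job is handed in; nothing more can be done
None
```

The job is handed in at about 42 s of the 64 s allowed. By force and position readings the cap was pressed home with the tool, the lever was then turned to its stop just past the locked mark, and the tool is back upright where it started; the handed-in result was not reported. The first grip on the lever's post missed without moving anything and was redone, and I viewed 11 pictures, one over the limit of 10.

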